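# Tilt the display shelf to its mark and hold it for clamping

## Task

Take the jar off the tilting display shelf and stand it upright in the free end of the cardboard tray, beside the other jars. Then lift the empty shelf steadily by the black grip of its steel rail until the red pointer at its side lies on the yellow index clip, and finish with the gripper still on that grip and holding the shelf there against its weight, so that a colleague can tighten the wing nut. Do not let the shelf drop, do not shift the clip, and leave the rest of the counter as it is.

Things in the scene. Friction and masses are not known exactly. Their poses are not given: they have to be found in the camera images.
- riser: Fixed timber base of the tilting display, 270 (x) x 275 (y) mm, 58 mm high; origin at the centre of its underside; x points away from the robot, y left. Hinge axis along y at x = +125, z = 62 mm. The pine shelf board on it, 250 x 280 x 14 mm, reaches, lying flat, from the hinge (lip 36 mm high) to x = -125 mm, the edge that lifts; its top is at z = 76 mm. Quadrant at y = +152 mm, up to z = 225 mm
- shelf (a joint): Angle of the pine shelf board: 0 lying flat on the base, growing as the near edge swings up about the hinge at the far edge (rad, stop at 0.9). The hinge runs free: let go, the shelf falls shut. Board and rail weigh 0.5 to 1 kg, centre of mass about 150 mm from the hinge
- rail: Grip of the steel lifting rail: black sleeve, 16 mm thick, 104 mm long, turning freely on the rod, parallel to the hinge, with an arm beyond each end. Origin at its middle, y along it; from the hinge it lies at x = -305, z = +7 mm in the frame that turns with the board. Gap to the board's edge 47 mm: pinch it from above, fingers half open, one in the gap; it may turn with the fingers
- pointer_tip (a point): Tip of the red pointer (6 mm wide) on the left (+y) side of the shelf board, beside a black wing nut. It moves with the board, 190 mm from the hinge axis and 165 mm left of the shelf's middle; at shelf angle 0 it is level with the hinge
- index_mark (a point): Middle of the outer face of the yellow index clip (18 mm wide along the arc, with a round yellow thumbscrew) on the fixed slotted aluminium quadrant at the display's left side. It lies on the circle that pointer_tip describes; the two coincide at the marked angle. Held by friction only: do not push it
- index_clip (a joint): Where the clip is set: the shelf angle (rad) at which the pointer lies on it
- jar: Cream jar with green lid standing on the shelf board, to be taken off first: 58 mm diameter, straight from 6 to 75 mm height; lid 54 mm diameter, from 86 mm to the top at 105 mm; 0.2 to 0.45 kg. Origin at the centre of its underside, z up
- tray: Open cardboard stock tray fixed on the counter left or right of the display: 260 (its x) x 170 (its y) x 45 mm high, walls 4 mm, inner floor about 4 mm up. Origin at the centre of its underside. Two jars like the first stand at its +x end, 75 mm from the centre; the -x end is free
- tray_free (a point): Middle of the free end of the tray, on its inner floor, 55 mm from the tray's centre towards its -x end and about 130 mm from the jars: a good place for the jar
- tray_jar_a: Jar like the first, in the tray; leave it. Origin at the centre of its underside
- tray_jar_b: The other jar in the tray; leave it. Origin at the centre of its underside
- tin_a: Purple tin with white lid, 70 mm diameter, 110 mm high, on the counter between robot and display, to the left; leave it. Origin at the centre of its underside
- tin_b: Another such tin, to the right; leave it
- flat_box: Flat red-brown box 100 x 140 x 35 mm on the counter, at the left beyond the tray or carton; leave it. Origin at the centre of its underside
- ticket_roll: Roll of yellow price tickets, 64 mm diameter, 30 mm high, on the counter right in front of the display; leave it. Origin at the centre of its underside
- price_gun: Blue price gun lying on the counter at the far right, beyond the tray or carton, about 150 x 120 x 45 mm; leave it. Origin at its underside
Mind the look-alikes: they are no part of the job. What is shaped like the jar but orange, pink or turquoise is not meant.

How it is judged:
By the outcome, as a careful person would: the job done as asked, in the order asked, and still so for the second after the job is handed in, while the arm keeps its last pose, push and grip.
It also fails if it takes over 54 s, if anything falls off the work surface, if the arm or the gripper's body presses on something with over 40 N, if the wrist force passes 120 N, or if a joint passes its speed limit or range.

## Robot

A 7-joint arm with a two-finger parallel gripper is mounted at the origin on the work surface. World frame = base frame: x ahead of the robot, y to its left, z up, the work surface at z = 0. Lengths are in mm, angles in rad, forces in N, time in s.
With the tool pointing down it reaches from about 400 to 850 mm from the base axis. Payload 4.4 kg.
Tool frame: the origin (TCP) lies on the centre line of the jaws, within the pads' length; the fingertips stand 8 mm ahead of it and the grasp point (between the pads) lies 11 mm behind it (manip.tip_reach is the distance from the TCP to the fingertips, in mm); z points along the fingers, y is the line along which they close (so a half turn about z gives the same grasp; the last joint's range is limited). The gripper opens to 94 mm and grips with 3 to 60 N. Pads are 16 mm wide; open, the fingers measure 119 mm over their backs; the gripper's body (75 mm by 177 mm) begins 78 mm behind the grasp point.
Start: joints at [-1.381, 0.628, 0.038, 1.517, -0.027, 0.996, -0.02], TCP at [164.437, 628.871, 213.478] pointing down, gripper open.
Joint ranges: [-3.06, 3.06], [-0.37, 2.12], [-1.25, 1.32], [0.18, 2.47], [-1.1, 4.24], [0.23, 1.98], [-2.94, 2.94]. Speed limits (rad/s): [2.57, 2.57, 3.14, 3.14, 3.14, 3.14, 3.14].

## Interface

Orientations are given as a unit quaternion [w, x, y, z].
In Python, from bench import manip gives the robot as it stands.
- The arm moves only by the tool apply_moves, never from a script. Its argument "moves" is a list that holds one entry, the list of rows, each a list of 6 numbers: the shift along the tool's x, y, z normalised to -1 to 1, where 1 is 20 cm, then the turn, a rotation vector about the tool's x, y, z normalised to -1 to 1, where 1 is 180 degrees. In form: [[[dx, dy, dz, ax, ay, az], ...]]. A call has 1 to 12 rows; each row shifts and turns the commanded pose from where the row before left it, along the tool's axes as they then stand; what a row does not reach is not made up. A row lasts 1/8 s, in which the tool goes at most 62.5 mm and 10.7 degrees, less where a joint would pass 70% of its speed; a pose out of reach is approached as far as the arm can. A call with a number of a shift or a turn outside -1 to 1 is refused whole. A call with a gripper value outside its range is refused whole. "jaw" is the gripper's target within -1 to 1 (shut at 1, half-way at 0, fully open at -1), set as the call begins (left out, the last holds). The fingers move at their own pace and stop on an object; the grip force is fixed at half the most. Time passes only in rows, so rows that do not move let the fingers close. It gives the time, the measured TCP pose, the force, the opening and the grip force at its end, in the units of the state.
- manip.observe(): the state, without advancing time (a new reading comes with each control period).
- manip.snapshot(name): name is "side" or "top" or "wrist"; returns the picture (384x512x3 uint8, red, green, blue); there is no depth.
- manip.calibration(name): a dict with "K" (3x3 intrinsics, pixels), "xyz" and "orientation" of the camera in the world. Camera axes: x right, y up, looking along -z (the intrinsics and any distortion apply to the point x, -y, -z); pixel columns grow to the right and rows downward; lengths in mm; the calibration is good to about 2 mm. A picture is of the moment at which its call begins: read the wrist's pose just before it. calibration takes no time and is no camera call; for the wrist camera it gives the pose at the moment of the call.
- manip.close_job(): hands the job in; it is judged then, once.
Trained networks look in the newest picture that a camera, given by its name, has taken for a name from the list of things; names that differ only in an ending like _2 or _b are one class to them, and where a whole thing is asked for, a point or a joint stands for the part that bears it (a point fixed in the world has none). Each returns a list of dicts, best first, with "p" (0 to 1); they miss things now and then, are a little off and sometimes report something else, mostly with a low value. They report only what shows in the picture. A call takes as long as a camera call. They do not tell look-alikes from the thing itself.
- manip.silhouettes(name, camera): "mask" (384x512 bool, what is visible of it) and "uv" ([column, row] in pixels, amid what is visible of it).
The state is a dict: "time": time; "joint_pos": joint angles; "qd": joint speeds; "effort": joint torques, N m; "ee_pos": TCP position; "ee_rot": TCP orientation; "wrist_force": force on the tool from outside, world axes, zero at the start; "moment": the same for the moment, N m; "gripper_width": opening from 0.0 (shut) to 1.0 (fully open); "grip_force": force on a finger pad.
Only numpy, scipy, OpenCV 4.12 (cv2) and the standard library are available. Lean on these libraries where they do the work, as an engineer would, in place of code of your own. Each camera call takes 0.05 s, during which the arm holds its last target. There are 200 camera calls.

## Working session

There is one attempt and no reset: what is moved stays moved. The work goes in short steps, Python scripts to look and compute and a tool call to move; the robot and the scene stay as the last step left them, time stands still between calls to the robot, and variables do not carry over. Pictures are saved under pics/ and viewed, at most 10 in all, crops included, and the job is handed in when it is done.

Besides the shell and the picture viewer there is one more tool, called after "Request:" as a command line: name --argument value ..., lists and objects as JSON in quotes. apply_moves: Moves the arm, as the interface text tells. Scaled input: -1 to 1 covers 20 cm each way for a shift and 180 degrees each way for a turn. Its arguments: {"type":"object","properties":{"moves":{"type":"array","items":{"type":"array","items":{"type":"array","items":{"type":"number","minimum":-1,"maximum":1}}}},"jaw":{"type":"number"}},"required":["moves"]}

```bash
mkdir -p pics; cat > h.py <<'E'
import numpy as np, cv2
from scipy.spatial.transform import Rotation as R
from bench import manip
def rot(q): return R.from_quat(np.roll(q,-1))
def snap(cam,fn=None):
    c=manip.calibration(cam); im=manip.snapshot(cam)
    if fn: cv2.imwrite('pics/'+fn,im[:,:,::-1])
    return im,c
def ray(c,uv):
    K=np.array(c['K']); d=np.array([(uv[0]-K[0,2])/K[0,0],-(uv[1]-K[1,2])/K[1,1],-1.])
    return np.array(c['xyz']),rot(c['orientation']).apply(d)
def at_z(c,uv,z):
    o,d=ray(c,uv); return o+d*(z-o[2])/d[2]
def proj(c,p):
    K=np.array(c['K']); q=rot(c['orientation']).inv().apply(np.atleast_2d(p)-np.array(c['xyz']))
    return np.c_[K[0,2]+K[0,0]*q[:,0]/-q[:,2],K[1,2]+K[1,1]*q[:,1]/q[:,2]]
E
python3 - <<'E'
from h import *
for cam in ['top','side']:
    im,c=snap(cam,cam+'0.png'); print(cam,c)
    for n in ['jar','riser','rail','pointer_tip','index_mark','index_clip','tray','tin_a','ticket_roll']:
        for d in manip.silhouettes(n,cam)[:4]:
            print(n,round(d['p'],2),np.round(d['uv']),d['mask'].sum())
print(manip.observe())
a=cv2.imread('pics/top0.png');b=cv2.imread('pics/side0.png')
E
```

```text
top {'K': array([[414.57174551,   0.        , 249.64984982],
       [  0.        , 414.57174551, 190.20286051],
       [  0.        ,   0.        ,   1.        ]]), 'xyz': array([ 238.05328012,   13.80375568, 1754.90628999]), 'orientation': array([ 0.7291283 ,  0.07726056, -0.07435268, -0.67592486])}
jar 0.75 [309. 176.] 257
jar 0.61 [325. 148.] 240
jar 0.57 [162. 200.] 2092
jar 0.56 [310. 204.] 205
riser 0.57 [251. 183.] 4521
rail 0.45 [259. 229.] 99
pointer_tip 0.56 [252. 182.] 4182
index_clip 0.55 [308. 250.] 311
tray 0.77 [166. 201.] 2174
tin_a 0.54 [307. 249.] 298
tin_a 0.53 [205. 242.] 295
tin_a 0.33 [391. 241.] 398
tin_a 0.21 [254. 182.] 4129
ticket_roll 0.74 [392. 241.] 465
ticket_roll 0.57 [253. 182.] 4115
ticket_roll 0.43 [265. 247.] 179
side {'K': array([[492.12934348,   0.        , 251.13417179],
       [  0.        , 492.12934348, 192.76024455],
       [  0.        ,   0.        ,   1.        ]]), 'xyz': array([-332.97995253, -904.31344417, 1525.74486942]), 'orientation': array([ 0.8624587 ,  0.33223588, -0.13442538, -0.35737113])}
jar 0.72 [348. 209.] 401
jar 0.68 [294.
[... 275 characters left out ...]
 'joint_pos': array([-1.38081549,  0.62838006,  0.03852641,  1.51740664, -0.02699653,
        0.99633551, -0.02000738]), 'qd': array([ 0.00090077, -0.00067519,  0.00053812, -0.0003573 ,  0.00034845,
        0.00151899, -0.00138598]), 'effort': array([ 5.96558439e-04, -5.49583840e+01,  1.14314374e+00, -1.86941868e+01,
       -5.23064425e-02,  1.57953263e-02,  2.76575673e-05]), 'ee_pos': array([164.44023493, 628.8554504 , 213.48970647]), 'ee_rot': array([-9.87574703e-06,  1.27567870e-01,  9.91829843e-01, -4.26286948e-06]), 'wrist_force': array([-0.18022021, -0.15301977,  0.43166785]), 'moment': array([0.00965819, 0.0121753 , 0.02473377]), 'grip_force': 0.0, 'gripper_width': 0.9965730480700019}
```

View pics/top0.png

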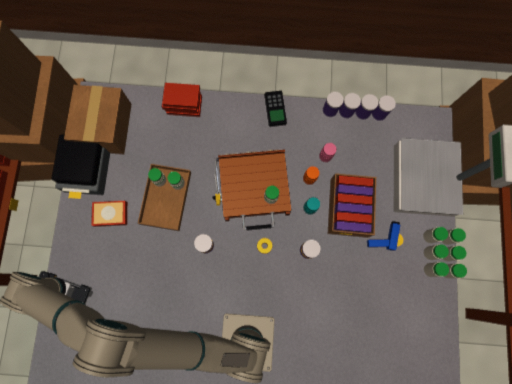

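View pics/side0.png

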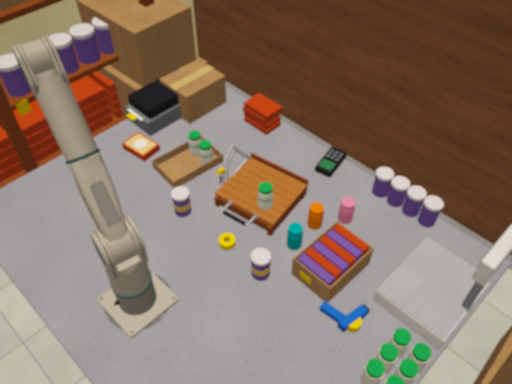

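The top view shows the green-lidded jar on the shelf at (272,193), the rail at (258,227), the quadrant and clip at about (217,199), and the tray at (165,198) with its free end toward the robot (lower part). I'll enlarge that area.

```bash
python3 - <<'E'
from h import *
im,c=snap('top')
hsv=cv2.cvtColor(im,cv2.COLOR_RGB2HSV)
def blobs(lo,hi,u0,u1,v0,v1,n=4):
    m=cv2.inRange(hsv,np.array(lo),np.array(hi)); k=np.zeros_like(m);k[v0:v1,u0:u1]=m[v0:v1,u0:u1]
    _,_,s,ce=cv2.connectedComponentsWithStats(k); return [(s[i],ce[i]) for i in range(1,len(s)) if s[i,4]>n]
for s,ce in blobs((50,120,60),(80,255,255),130,300,140,220,15):
    print('green',s,ce.round(1),at_z(c,ce,105).round(),at_z(c,ce,181).round(), at_z(c,ce,109).round())
for s,ce in blobs((22,150,120),(35,255,255),200,280,140,260): print('yel',s,ce,at_z(c,ce,120).round())
# red board mask rect
m=cv2.inRange(hsv,np.array((0,100,60)),np.array((18,255,255)))
for nm,(u0,u1,v0,v1),z in [('board',(214,296,140,222),76),('tray',(130,195,155,235),45)]:
    k=np.zeros_like(m);k[v0:v1,u0:u1]=m[v0:v1,u0:u1]
    n,l,s,ce=cv2.connectedComponentsWithStats(k); i=1+s[1:,4].argmax()
    pts=np.argwhere(l==i)[:,::-1].astype(np.float32)
    w=np.array([at_z(c,p,z)[:2] for p in pts],np.float32)
    r=cv2.minAreaRect(w); print(nm,s[i],r); print(cv2.boxPoints(r).round())
a=cv2.resize(im[140:250,130:300],(800,518),interpolation=cv2.INTER_CUBIC); cv2.imwrite('pics/t1.png',a[:,:,::-1])
E
```

```text
green [148 168  14  13 133] [154.5 174.1] [635. 429. 105.] [617. 410. 181.] [635. 428. 109.]
green [168 172  13  12 128] [173.9 177.5] [627. 348. 105.] [609. 333. 181.] [626. 347. 109.]
green [266 186  13  13 136] [271.9 192.1] [597. -57. 105.] [580. -53. 181.] [596. -56. 109.]
yel [215 194   5  11  37] [217.54054054 198.48648649] [550. 160. 120.]
yel [257 238  15  15 153] [264.1503268  245.09150327] [379. -39. 120.]
board [ 218  150   73   71 4000] ((632.4202880859375, 17.718093872070312), (278.9718322753906, 281.7708740234375), 10.202590942382812)
[[ 470.  132.]
 [ 520. -146.]
 [ 795.  -96.]
 [ 745.  181.]]
tray [ 138  164   53   66 1972] ((557.7584228515625, 391.28729248046875), (175.7742462158203, 260.8453369140625), 84.90383911132812)
[[420. 315.]
 [680. 292.]
 [695. 467.]
 [436. 490.]]
```

View pics/t1.png

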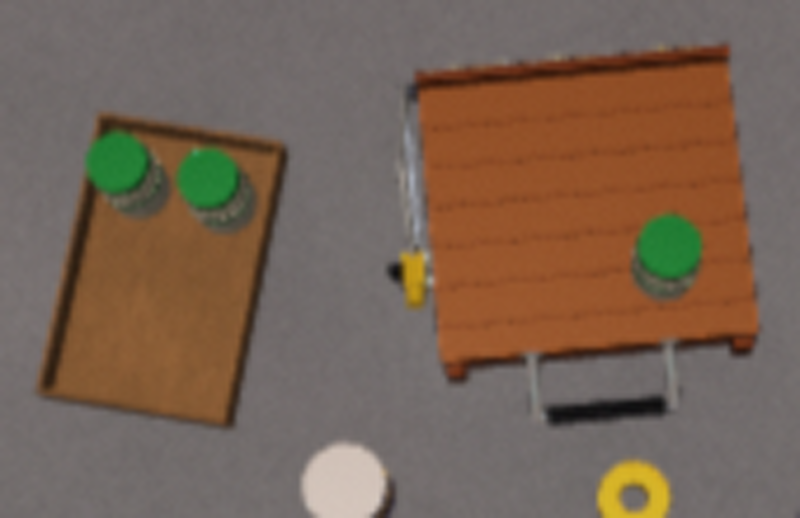

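The enlarged crop confirms it. The jar is at the shelf's near right, the black grip sits in front of the edge around crop (606,410), the clip is at (415,278), and the free tray end is the near end. Setting off above the scene.

Request:
apply_moves --moves '[[[0,0,-0.25,0,0,0],[0,0,-0.25,0,0,0],[-0.2,-0.2,0,0,0,0],[-0.2,-0.2,0,0,0,0],[-0.2,-0.2,0,0,0,0],[-0.2,-0.2,0,0,0,0],[-0.2,-0.2,0,0,0,0],[-0.2,-0.2,0,0,0,0],[-0.2,-0.2,0,0,0,0],[-0.2,-0.2,0,0,0,0],[-0.2,-0.2,0,0,0,0],[-0.2,-0.2,0,0,0,0]]]' --jaw -1

```text
time: 2.55
ee_pos: [451.0, 139.1, 313.8]
ee_rot: [0.0, 0.127, 0.992, 0.0]
wrist_force: [1.5, 0.4, 0.6]
gripper_width: 0.998
grip_force: 0.0
```

Request:
apply_moves --moves '[[[-0.2,-0.19,0,0,0,0],[-0.2,-0.19,0,0,0,0],[-0.2,-0.19,0,0,0,0],[-0.2,-0.19,0,0,0,0],[0,0,0,0,0,0],[0,0,0,0,0,0]]]'

```text
time: 3.3
ee_pos: [566.2, -46.2, 313.2]
ee_rot: [-0.0, 0.128, 0.992, 0.0]
wrist_force: [0.4, 0.6, 1.1]
gripper_width: 1.003
grip_force: 0.0
```

```bash
python3 - <<'E'
from h import *
im,c=snap('wrist','w1.png'); print(c, manip.observe()['ee_pos'],manip.observe()['joint_pos'].round(2))
hsv=cv2.cvtColor(im,cv2.COLOR_RGB2HSV)
m=cv2.inRange(hsv,np.array((50,120,60)),np.array((80,255,255)))
_,_,s,ce=cv2.connectedComponentsWithStats(m)
for i in range(1,len(s)):
    if s[i,4]>100: print(s[i],ce[i],at_z(c,ce[i],181))
for n in ['rail','index_mark','pointer_tip','index_clip','jar']:
    for d in manip.silhouettes(n,'wrist')[:2]: print(n,d['p'],d['uv'],d['mask'].sum())
E
```

```text
{'K': array([[287.09992814,   0.        , 254.93371352],
       [  0.        , 287.09992814, 189.00712752],
       [  0.        ,   0.        ,   1.        ]]), 'xyz': array([491.55789066, -26.42607212, 483.84192171]), 'orientation': array([ 0.78476779, -0.10445017, -0.08124505,  0.6054989 ])} [566.07964457 -45.38078673 313.32909995] [-0.17  0.42  0.3   1.62 -0.14  1.12  1.48]
[ 229  173   47   47 1726] [252.15585168 196.14600232] [578.37304197 -52.01933008 181.        ]
[282 343  36  16 341] [300.97067449 352.26099707] [798.02465125 -44.88256933 181.        ]
rail 0.82 [261.3, 82.0] 857
rail 0.59 [313.6, 184.7] 29824
index_mark 0.76 [420.5, 117.1] 827
pointer_tip 0.73 [310.5, 180.5] 30158
index_clip 0.67 [417.4, 114.6] 767
jar 0.93 [140.1, 189.7] 2062
jar 0.82 [150.4, 338.5] 1194
```

View pics/w1.png

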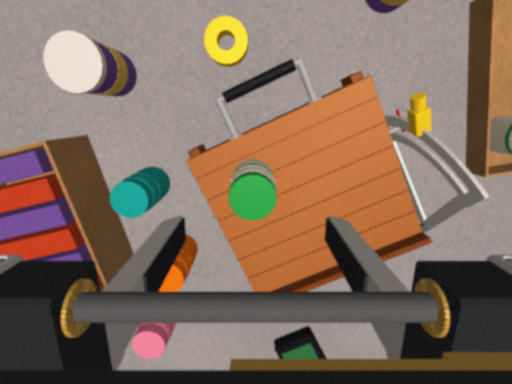

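The wrist view shows the jar lid at (252,196), the grip at (260,82) and the clip at (420,117), so the jar is at about (579,-52). Grasping it.

Request:
apply_moves --moves '[[[-0.07,-0.02,0,0,0,0],[0,0,0.2,0,0,0],[0,0,0.2,0,0,0],[0,0,0.2,0,0,0],[0,0,0.2,0,0,0],[0,0,0.1,0,0,0],[0,0,0.1,0,0,0],[0,0,0,0,0,0],[0,0,0,0,0,0]]]'

```text
time: 4.72
ee_pos: [580.0, -54.7, 114.0]
ee_rot: [0.001, 0.128, 0.992, -0.0]
wrist_force: [0.8, 0.1, 0.7]
gripper_width: 0.998
grip_force: 0.0
```

Request:
apply_moves --moves '[[[0,0,0,0,0,0],[0,0,0,0,0,0],[0,0,0,0,0,0],[0,0,0,0,0,0],[0,0,0,0,0,0]]]' --jaw 1

```text
time: 5.35
ee_pos: [579.4, -53.7, 113.8]
ee_rot: [0.0, 0.127, 0.992, 0.0]
wrist_force: [-0.3, 1.1, 2.5]
gripper_width: 0.612
grip_force: 30.0
```

```bash
python3 - <<'E'
import pickle
from h import *
# riser pose from w1 (saved calib of that moment)
c=dict(K=[[287.09992814,0,254.93371352],[0,287.09992814,189.00712752],[0,0,1]],xyz=[491.55789066,-26.42607212,483.84192171],orientation=[0.78476779,-0.10445017,-0.08124505,0.6054989])
L=np.array([295,66.]);Rr=np.array([224,98.])
a,b=at_z(c,L,69),at_z(c,Rr,69); print('rail ends',a,b,(a+b)/2,np.degrees(np.arctan2(-(a-b)[0],(a-b)[1])))
for p in [(368,78),(190,162)]: print('corner',at_z(c,p,76))
print('clip',[at_z(c,(420,117),z).round() for z in (100,140,180)])
E
```

```text
rail ends [448.99838998  40.72818357  69.        ] [464.17921233 -62.88966998  69.        ] [456.58880116 -11.0807432   69.        ] 8.334979903588149
corner [488.86623908 130.4749714   76.        ]
corner [ 536.40929493 -134.08047831   76.        ]
clip [array([553., 179., 100.]), array([547., 158., 140.]), array([540., 136., 180.])]
```

Request:
apply_moves --moves '[[[0,0,-0.05,0,0,0],[0,0,-0.1,0,0,0],[0,0,-0.2,0,0,0],[0,0,-0.2,0,0,0],[0,0,-0.2,0,0,0],[0,0,-0.2,0,0,0],[0,0,-0.1,0,0,0],[0.05,0.1,0,0,0,0],[0.09,0.2,0,0,0,0],[0.09,0.2,0,0,0,0],[0.09,0.2,0,0,0,0],[0.09,0.2,0,0,0,0]]]'

```text
time: 6.85
ee_pos: [544.3, 141.2, 323.4]
ee_rot: [-0.0, 0.128, 0.992, -0.0]
wrist_force: [0.1, -0.3, -3.8]
gripper_width: 0.62
grip_force: 30.0
```

Request:
apply_moves --moves '[[[0.09,0.2,0,0,0,0],[0.09,0.2,0,0,0,0],[0.09,0.2,0,0,0,0],[0.09,0.2,0,0,0,0],[0.09,0.2,0,0,0,0],[0.09,0.2,0,0,0,0],[0.04,0.1,0,0,0,0],[0,0,0,0,0,0],[0,0,0,0,0,0]]]'

```text
time: 7.98
ee_pos: [500.0, 418.6, 323.5]
ee_rot: [0.0, 0.129, 0.992, -0.001]
wrist_force: [0.3, 0.7, -3.0]
gripper_width: 0.612
grip_force: 30.0
```

```bash
python3 - <<'E'
from h import *
im,c=snap('wrist','w2.png'); s=manip.observe(); print(s['ee_pos'],s['wrist_force'],s['joint_pos'].round(2))
# overlay projected tray estimate
cen=np.array([557,392.5]);u=np.array([.996,-.088]);v=np.array([.088,.996])
P=[[*(cen+a*u+b*v),45] for a,b in [(130,85),(130,-85),(-130,-85),(-130,85)]]
q=proj(c,P).astype(int); cv2.polylines(im,[q],True,(255,0,255)); 
f=proj(c,[[*(cen-55*u),4]])[0]; cv2.circle(im,(int(f[0]),int(f[1])),4,(255,0,255),1)
cv2.imwrite('pics/w2.png',im[:,:,::-1])
E
```

```text
[500.13028189 418.63303426 323.68306236] [ 0.3781792  -0.15703752 -4.13626936] [-0.87  0.55  0.23  1.36 -0.12  1.25  0.67]
```

View pics/w2.png

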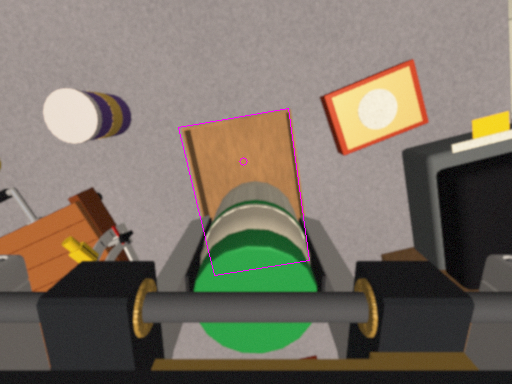

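The overlaid tray estimate matches the tray walls, and the free-end target shows at (243,161). Placing the jar.

Request:
apply_moves --moves '[[[-0.04,-0.1,0,0,0,0],[0,0,0.2,0,0,0],[0,0,0.2,0,0,0],[0,0,0.2,0,0,0],[0,0,0.2,0,0,0],[0,0,0.2,0,0,0],[0,0,0.2,0,0,0],[0,0,0.1,0,0,0],[0,0,0.04,0,0,0],[0,0,0.03,0,0,0],[0,0,0,0,0,0],[0,0,0,0,0,0]]]'

```text
time: 9.52
ee_pos: [502.1, 400.7, 50.5]
ee_rot: [0.001, 0.127, 0.992, 0.001]
wrist_force: [-0.1, 0.7, -3.4]
gripper_width: 0.617
grip_force: 30.0
```

Request:
apply_moves --moves '[[[0,0,0.015,0,0,0],[0,0,0.01,0,0,0],[0,0,0,0,0,0],[0,0,0,0,0,0]]]'

```text
time: 10.02
ee_pos: [501.5, 400.1, 44.4]
ee_rot: [-0.0, 0.128, 0.992, -0.0]
wrist_force: [0.1, 0.5, -3.6]
gripper_width: 0.611
grip_force: 30.0
```

Request:
apply_moves --moves '[[[0,0,0.01,0,0,0],[0,0,0.005,0,0,0],[0,0,0,0,0,0]]]'

```text
time: 10.4
ee_pos: [501.5, 400.1, 41.8]
ee_rot: [-0.0, 0.128, 0.992, 0.0]
wrist_force: [-0.8, -0.4, 0.3]
gripper_width: 0.618
grip_force: 30.0
```

Request:
apply_moves --moves '[[[0,0,0,0,0,0],[0,0,0,0,0,0],[0,0,0,0,0,0],[0,0,-0.1,0,0,0],[0,0,-0.2,0,0,0],[0,0,-0.25,0,0,0],[0,0,-0.25,0,0,0],[0,0,-0.25,0,0,0],[0,0,-0.25,0,0,0],[0,0,-0.1,0,0,0]]]' --jaw -1

```text
time: 11.65
ee_pos: [502.7, 400.6, 326.9]
ee_rot: [0.002, 0.128, 0.992, 0.003]
wrist_force: [0.1, -0.5, 0.4]
gripper_width: 1.001
grip_force: 0.0
```

Request:
apply_moves --moves '[[[-0.03,-0.2,0,0,0,0],[-0.03,-0.2,0,0,0,0],[-0.03,-0.2,0,0,0,0],[-0.03,-0.2,0,0,0,0],[-0.03,-0.2,0,0,0,0],[-0.03,-0.2,0,0,0,0],[-0.03,-0.2,0,0,0,0],[-0.03,-0.2,0,0,0,0],[-0.03,-0.2,0,0,0,0],[-0.03,-0.2,0,0,0,0]]]'

```text
time: 12.9
ee_pos: [458.1, -3.5, 322.9]
ee_rot: [0.001, 0.128, 0.992, 0.0]
wrist_force: [0.9, -0.9, -0.1]
gripper_width: 1.0
grip_force: 0.0
```

Request:
apply_moves --moves '[[[0,0,0,0,0,0.052],[0,0,0,0,0,0.052],[0,0,0,0,0,0.052],[0,0,0,0,0,0.052],[0,0,0,0,0,0.052],[0,0,0,0,0,0.052],[0,0,0,0,0,0.052],[0,0,0,0,0,0],[0,0,0,0,0,0]]]' --jaw 0

```text
time: 14.02
ee_pos: [458.3, -2.0, 322.1]
ee_rot: [0.0, 0.643, 0.766, 0.001]
wrist_force: [-0.1, 0.2, -0.2]
gripper_width: 0.499
grip_force: 0.0
```

```bash
python3 - <<'E'
from h import *
im,c=snap('wrist','w3.png'); s=manip.observe(); print(c['xyz'],c['orientation'],s['ee_pos'],s['ee_rot'],s['gripper_width'],s['joint_pos'].round(2))
for n in ['rail','index_mark','pointer_tip']:
    for d in manip.silhouettes(n,'wrist')[:2]:
        m=d['mask']; print(n,d['p'],d['uv'],m.sum())
        if n=='rail' and m.sum()<6000:
            p=np.argwhere(m)[:,::-1].astype(np.float32); print(np.round([at_z(c,q,69)[:2] for q in cv2.boxPoints(cv2.minAreaRect(p))]))
t,ct=snap('top','t2.png')
cv2.imwrite('pics/w3t.png',np.vstack([im,cv2.resize(t[140:250,130:300],(512,331))])[:600,:,::-1])
E
```

```text
[444.08646641  73.72785436 492.6667454 ] [ 0.98748857 -0.13171448 -0.01229712  0.08582774] [458.35328943  -2.00922486 321.924631  ] [9.84328533e-05 6.43124363e-01 7.65761635e-01 4.01784215e-04] 0.4985523040732972 [-0.51  0.26  0.58  1.88 -0.16  1.05  0.31]
rail 0.77 [252.9, 173.3] 767
[[437.  37.]
 [452.  39.]
 [471. -65.]
 [454. -68.]]
index_mark 0.58 [351.8, 50.4] 735
pointer_tip 0.59 [380.8, 154.1] 35254
pointer_tip 0.33 [202.1, 175.7] 1108
```

View pics/w3t.png

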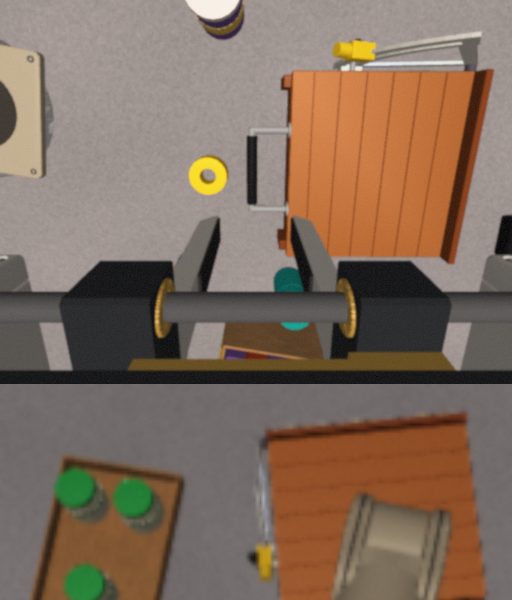

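The jar now stands in the tray's free end. The grip lies at (252,170) in the wrist view and the clip at (363,50). Next I'll fit the display pose and the clip angle together.

```bash
cat > fit.py <<'E'
from h import *
from scipy.optimize import least_squares
K=[[287.09992814,0,254.93371352],[0,287.09992814,189.00712752],[0,0,1]]
w1=dict(K=K,xyz=[491.55789066,-26.42607212,483.84192171],orientation=[0.78476779,-0.10445017,-0.08124505,0.6054989])
w3=dict(K=K,xyz=[444.08646641,73.72785436,492.6667454],orientation=[0.98748857,-0.13171448,-0.01229712,0.08582774])
top=manip.calibration('top')
def pt(p,x,y,z):  # hinge frame, x away
    u=np.array([np.cos(p[2]),np.sin(p[2]),0]);v=np.array([-u[1],u[0],0])
    return np.array([p[0],p[1],62])+x*u+y*v+np.array([0,0,z])
obs=[(w3,(252,136),-305,52,7),(w3,(252,204),-305,-52,7),(w1,(295,66),-305,52,7),(w1,(224,98),-305,-52,7),
 (top,(258.8,227.1),-305,0,7),(w3,(294,71),-250,140,14),(w3,(289,257),-250,-140,14),(w1,(368,78),-250,140,14),(w1,(190,162),-250,-140,14)]
clip=[(w3,(363,50)),(w1,(420,122)),(top,(217.7,199))]
def res(p):
    r=[proj(c,pt(p,*q))[0]-uv for c,uv,*q in obs]
    m=pt(p,-190*np.cos(p[3]),165,190*np.sin(p[3]))
    r+=[proj(c,m)[0]-uv for c,uv in clip]
    return np.ravel(r)
if __name__=='__main__':
    s=least_squares(res,[755,40,.17,.4],loss='soft_l1'); p=s.x
    print(p, 'rail',pt(p,-305,0,7)); print(res(p).reshape(-1,2).round(1))
    im=cv2.imread('pics/w3.png'); cv2.imwrite('pics/w3c.png',cv2.resize(im[20:100,310:420],(770,560),interpolation=cv2.INTER_CUBIC))
E
python3 fit.py
```

```text
[7.58491047e+02 3.33418788e+01 1.51327464e-01 3.14855454e-01] rail [456.97663838 -12.63704156  69.        ]
[[ 1.7  0.1]
 [ 0.3  0. ]
 [-1.4  0.5]
 [-0.7  0.7]
 [-0.3 -0.6]
 [ 1.7  0.6]
 [-3.7  1.1]
 [ 2.8  0.3]
 [-6.6 -1.1]
 [-2.2 -4.7]
 [ 1.4 -1.1]
 [-2.3 -1.8]]
```

View pics/w3c.png

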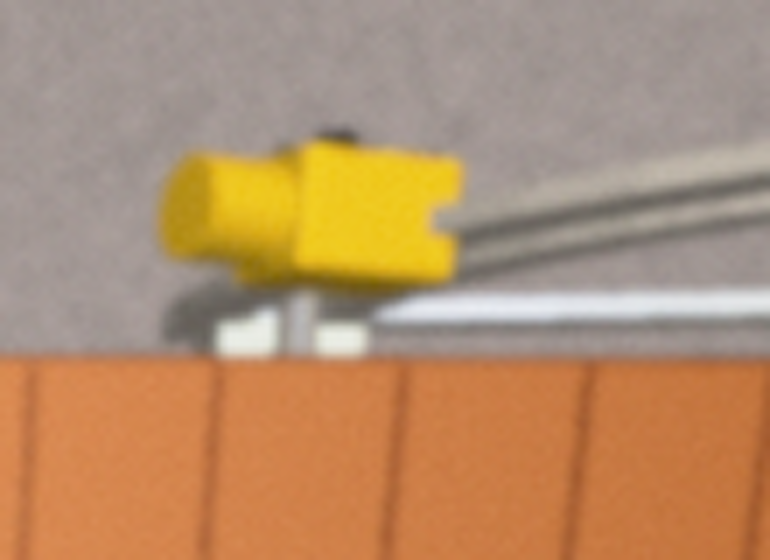

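The crop shows the clip body at crop (380,215), with its thumbscrew pointing toward the near side. The rail fit is good to about 2 mm, so I'm descending onto the grip.

Request:
apply_moves --moves '[[[-0.05,-0.015,0,0,0,0],[0,0,0.2,0,0,0],[0,0,0.2,0,0,0],[0,0,0.2,0,0,0],[0,0,0.2,0,0,0],[0,0,0.15,0,0,0],[0,0,0,0,0,0],[0,0,0,0,0,0]]]'

```text
time: 15.28
ee_pos: [457.8, -13.0, 132.3]
ee_rot: [0.001, 0.644, 0.765, 0.0]
wrist_force: [-0.5, -0.0, 0.0]
gripper_width: 0.502
grip_force: 0.0
```

```bash
python3 - <<'E'
from h import *
im,c=snap('wrist','w4.png'); s=manip.observe(); print(c['xyz'],c['orientation'],s['ee_pos'],s['ee_rot'],s['gripper_width'],s['joint_pos'].round(2))
for d in manip.silhouettes('rail','wrist')[:2]: print(d['p'],d['uv'],d['mask'].sum(),at_z(c,d['uv'],69))
E
```

```text
[443.72866072  62.87247095 302.86315398] [ 0.98757364 -0.13216028 -0.01225625  0.08415312] [458.10334835 -12.82590982 132.63138763] [8.71326034e-04 6.44091948e-01 7.64947261e-01 7.00873442e-04] 0.4970267178063252 [-0.33  0.53  0.43  2.13 -0.4   0.56  0.56]
0.65 [253.9, 202.8] 2233 [456.1895785  -12.10712988  69.        ]
```

View pics/w4.png

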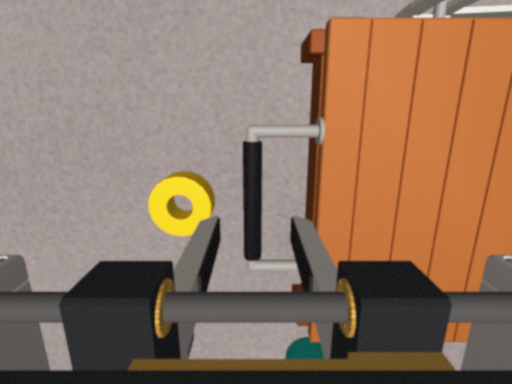

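The grip's centre at (252,200) sits between the open fingers, and the inner finger clears the board edge. Lowering the rest of the way.

Request:
apply_moves --moves '[[[0.01,-0.01,0.1,0,0,0],[0,0,0.1,0,0,0],[0,0,0.1,0,0,0],[0,0,0.07,0,0,0],[0,0,0,0,0,0],[0,0,0,0,0,0]]]'

```text
time: 16.12
ee_pos: [455.3, -10.8, 58.1]
ee_rot: [0.0, 0.644, 0.765, 0.0]
wrist_force: [-0.2, 0.5, -0.0]
gripper_width: 0.499
grip_force: 0.0
```

```bash
python3 -c "
from h import *
s=manip.observe(); print(s['joint_pos'].round(2),s['ee_pos'],s['wrist_force'])"
```

```text
[-0.23  0.65  0.29  2.18 -0.51  0.36  0.65] [455.33568579 -10.84448313  58.0858146 ] [-0.18090466  0.47415545 -0.04724133]
```

Request:
apply_moves --moves '[[[0,0,0,0,0,0],[0,0,0,0,0,0],[0,0,0,0,0,0],[0,0,0,0,0,0],[0,0,0,0,0,0],[0,0,0,0,0,0]]]' --jaw 1

```text
time: 16.88
ee_pos: [455.1, -10.7, 57.6]
ee_rot: [0.0, 0.644, 0.765, 0.0]
wrist_force: [0.9, 1.1, 1.8]
gripper_width: 0.16
grip_force: 30.0
```

```bash
python3 -c "
from h import *
s=manip.observe(); print(s['joint_pos'].round(2),s['ee_pos'],s['ee_rot'],s['wrist_force'])
for d in manip.silhouettes('index_mark','side'):print(d['p'],d['uv'])"
```

```text
[-0.23  0.65  0.29  2.19 -0.51  0.36  0.65] [455.06531093 -10.72669917  57.57759618] [1.51818527e-04 6.43984122e-01 7.65038815e-01 1.97973632e-04] [0.92451301 1.06810826 1.75861292]
```

The sleeve is gripped, with an opening of about 15 mm. Now lifting slowly along the hinge arc to about 0.2 rad.

Request:
apply_moves --moves '[[[0,0.001,-0.03,0,0,0],[0,0.002,-0.03,0,0,0],[0,0.002,-0.03,0,0,0],[0,0.003,-0.03,0,0,0],[0,0.003,-0.03,0,0,0],[0,0.004,-0.03,0,0,0],[0,0.005,-0.03,0,0,0],[0,0.005,-0.03,0,0,0],[0,0.006,-0.03,0,0,0],[0,0.006,-0.03,0,0,0],[0,0,0,0,0,0]]]'

```text
time: 18.3
ee_pos: [462.3, -9.5, 117.9]
ee_rot: [0.0, 0.644, 0.765, 0.0]
wrist_force: [2.7, 0.4, -3.7]
gripper_width: 0.163
grip_force: 30.0
```

```bash
python3 - <<'E'
from h import *
s=manip.observe(); print(s['joint_pos'].round(2),s['ee_pos'],s['ee_rot'],s['wrist_force'])
im,c=snap('wrist','w5.png'); print(c['xyz'],c['orientation'])
sd,cs=snap('side','s5.png'); tp,ct=snap('top','t5.png')
A=cv2.resize(im,(640,480))[0:300]; B=cv2.resize(sd[140:240,180:300],(320,267));C=cv2.resize(tp[160:243,180:280],(320,267))
cv2.imwrite('pics/m5.png',np.vstack([A,np.hstack([B,C])])[:,:,::-1])
E
```

```text
[-0.32  0.56  0.41  2.13 -0.42  0.53  0.57] [462.33813897  -9.47377802 117.8525964 ] [2.38263666e-04 6.43950571e-01 7.65067023e-01 2.36385499e-04] [ 2.67822567  0.41218051 -3.73224426]
[448.31228368  66.37731141 288.415141  ] [ 0.98756981 -0.13197642 -0.01199609  0.08452324]
```

View pics/m5.png

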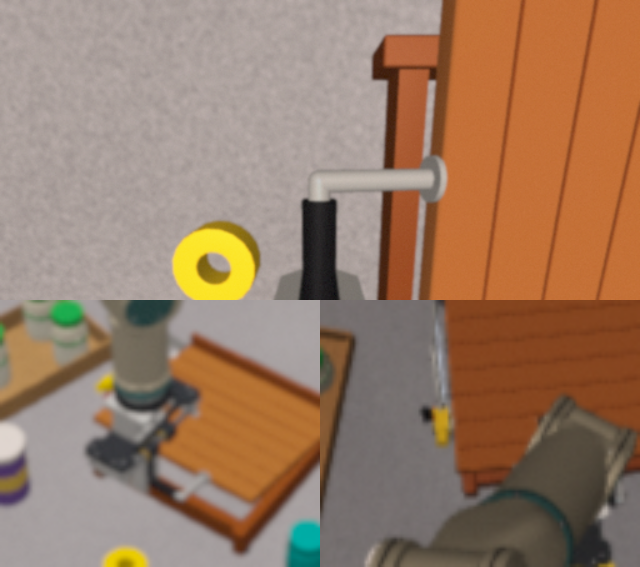

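The shelf follows the lift, and the clip stays in sight from above. The wrist camera no longer sees it, so I'll read the clip precisely from the earlier pictures.

```bash
python3 - <<'E'
from h import *
def cr(f,u,v,w,h): 
    return cv2.resize(cv2.imread('pics/'+f)[v:v+h,u:u+w],(400,300),interpolation=cv2.INTER_CUBIC)
cv2.imwrite('pics/m6.png',np.vstack([np.hstack([cr('w2.png',50,215,100,75),cr('w1.png',380,80,80,60)]),np.hstack([cr('side0.png',200,140,60,45),cr('top0.png',200,180,40,30)])]))
E
```

```text
(no output)
```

View pics/m6.png

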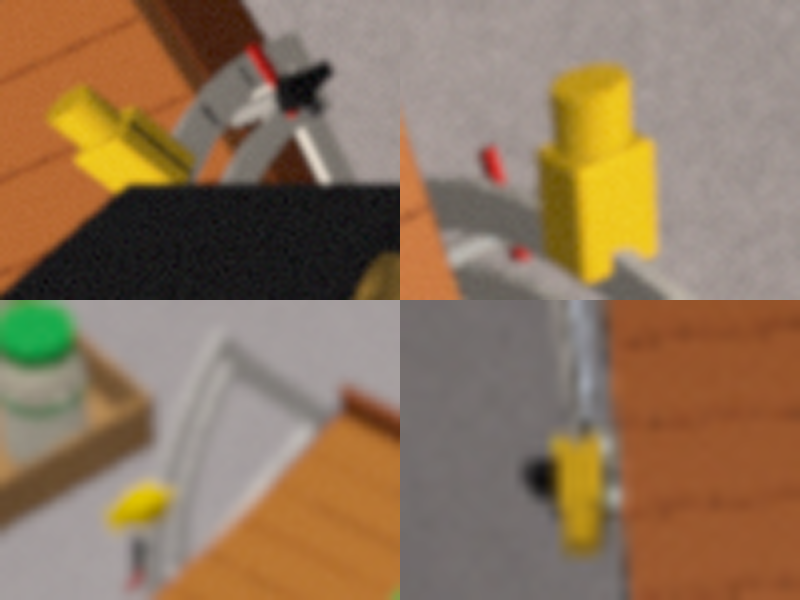

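The upper-left panel shows the clip from the left, with the red pointer tip at crop (250,45). The lower panels show the clip at side (140,505) and top (578,495). I'll fit a clip box model to the yellow masks in all five views.

```bash
cat > fit2.py <<'E'
from fit import *
from scipy.optimize import minimize
# camera-in-tool from w4
T=rot([8.71326034e-04,6.44091948e-01,7.64947261e-01,7.00873442e-04]); tp=np.array([458.10334835,-12.82590982,132.63138763])
Rc=T.inv()*rot([0.98757364,-0.13216028,-0.01225625,0.08415312]); tc=T.inv().apply(np.array([443.72866072,62.87247095,302.86315398])-tp)
T2=rot([0,.129,.992,-.001]); q=(T2*Rc).as_quat()
w2=dict(K=K,xyz=T2.apply(tc)+[500.13028189,418.63303426,323.68306236],orientation=np.roll(q,1))
side=manip.calibration('side')
V=[('w1',w1,'w1.png',(380,70,80,80),1),('w2',w2,'w2.png',(50,225,60,36),1),('w3',w3,'w3.png',(320,20,70,60),1),('s',side,'side0.png',(206,160,30,22),1.),('t',top,'top0.png',(205,185,25,30),1.)]
S=8; D=[]
for n,c,f,(u,v,w,h),wt in V:
    im=cv2.resize(cv2.imread('pics/'+f)[v:v+h,u:u+w],None,fx=S,fy=S,interpolation=cv2.INTER_CUBIC)
    hs=cv2.cvtColor(im,cv2.COLOR_BGR2HSV); D.append((n,c,(u,v),cv2.inRange(hs,np.array((20,130,60)),np.array((36,255,255)))>0,wt))
def render(p,c,o,sh,off):
    hx,hy,yaw,th,r0,r1,y0,sl,sr=p; er=np.array([-np.cos(th),np.sin(th)]);et=np.array([np.sin(th),np.cos(th)])
    def P(r,t,y): q=r*er+t*et; return pt(p,q[0],y,q[1])
    box=[P(r,t,y) for r in(190-r0,190+r1) for t in(-9,9) for y in(y0,165)]
    a=np.linspace(0,6.28,16); ym=(y0+165)/2
    cyl=[P(r,sr*np.cos(k),ym+sr*np.sin(k)) for r in(190+r1,190+r1+sl) for k in a]
    m=np.zeros(sh,np.uint8)
    for g in(box,cyl):
        uv=(proj(c,np.array(g))-o+.5+off)*S-.5
        cv2.fillConvexPoly(m,cv2.convexHull(np.round(uv*16).astype(np.int32)),1,shift=4)
    return m>0
def cost(x,full=False):
    p=x[:9]; k=0; out=[]
    for i,(n,c,o,M,wt) in enumerate(D):
        off=x[9+2*i:11+2*i]; m=render(p,c,np.array(o),M.shape,off); iou=(m&M).sum()/(m|M).sum(); out.append((n,round(iou,2))); k+=wt*(1-iou)+.02*(off**2).sum()/(1.5**2 if n[0]=='w' else .7**2)
    g=pt(p,-305,0,7); d=np.array([np.cos(p[2]),np.sin(p[2])]); e=g[:2]-[455.1,-11.5]
    k+=.02*((e@d/1.)**2+((e@[-d[1],d[0]])/1.5)**2+((p[2]-.162)/.012)**2)
    for (c,uv,off) in((w1,(397,109.6),x[9:11]),(w2,(112.5,226.2),x[11:13])):
        k+=.02*((proj(c,pt(p,-190,165,0))[0]+off-uv)**2).sum()/2**2
    k+=.02*(((p[4]-12)/5)**2+((p[5]-12)/5)**2)+.02*((p[4]-p[5])/2)**2
    return (k,out) if full else k
if __name__=='__main__':
    best=None
    for th in(.25,.32,.4,.48,.56):
        x=np.r_[755.5,40,.162,th,13,13,142,12,8,np.zeros(10)]
        st=np.r_[2,2,.01,.05,2,2,4,3,2,np.ones(10)*.7]
        for _ in range(3):
            sm=np.vstack([x]+[x+st*(np.arange(19)==i) for i in range(19)])
            r=minimize(cost,x,method='Nelder-Mead',options=dict(initial_simplex=sm,maxfev=2500,adaptive=True)); x=r.x
        print(th,round(r.fun,3),x[:9].round(3),cost(x,True)[1],x[9:].round(1))
E
time python3 fit2.py
```

```text
0.25 0.844 [7.55463e+02 3.71320e+01 1.70000e-01 3.74000e-01 1.12200e+01 1.35500e+01
 1.47121e+02 2.09900e+01 7.47300e+00] [('w1', np.float64(0.91)), ('w2', np.float64(0.9)), ('w3', np.float64(0.93)), ('s', np.float64(0.72)), ('t', np.float64(0.91))] [ 0.  -0.5 -2.1  0.4 -0.6  0.5 -0.3  0.2  0.1 -0.1]
0.32 0.849 [7.55174e+02 3.68340e+01 1.68000e-01 3.74000e-01 1.11870e+01 1.36610e+01
 1.47137e+02 2.08940e+01 7.57400e+00] [('w1', np.float64(0.91)), ('w2', np.float64(0.88)), ('w3', np.float64(0.93)), ('s', np.float64(0.71)), ('t', np.float64(0.91))] [ 0.  -0.4 -1.6  0.6 -0.4  0.6 -0.1  0.2  0.1 -0.1]
0.4 0.86 [7.55313e+02 3.79310e+01 1.72000e-01 3.72000e-01 1.16070e+01 1.39800e+01
 1.46861e+02 2.01560e+01 7.51300e+00] [('w1', np.float64(0.91)), ('w2', np.float64(0.88)), ('w3', np.float64(0.93)), ('s', np.float64(0.71)), ('t', np.float64(0.91))] [ 0.2 -0.3 -2.   0.8 -0.2  0.7 -0.2  0.1  0.1 -0.1]
0.48 0.87 [7.55269e+02 3.83940e+01 1.73000e-01 3.74000e-01 1.16910e+01 1.40350e+01
 1.47027e+02 2.00170e+01 7.56100e+00] [('w1', np.float64(0.91)), ('w2', np.float64(0.87)), ('w3', np.float64(0.93)), ('s', np.float64(0.71)), ('t', np.float64(0.91))] [-0.3 -0.2 -1.8  1.  -0.4  1.  -0.1  0.2  0.2 -0.1]
0.56 0.869 [7.55117e+02 3.79710e+01 1.72000e-01 3.73000e-01 1.12640e+01 1.36940e+01
 1.46928e+02 2.08870e+01 7.55100e+00] [('w1', np.float64(0.9)), ('w2', np.float64(0.88)), ('w3', np.float64(0.93)), ('s', np.float64(0.71)), ('t', np.float64(0.91))] [ 0.1  0.1 -1.8  1.  -0.   0.8 -0.1  0.3  0.1 -0.1]
real	1m42.235s
user	1m42.689s
sys	0m0.067s
```

Every start converges to a clip angle of about 0.374 rad. The shelf is at about 0.20 now, so I'll carry on along the arc.

Request:
apply_moves --moves '[[[0,0.007,-0.025,0,0,0],[0,0.007,-0.025,0,0,0],[0,0.007,-0.025,0,0,0],[0,0.008,-0.025,0,0,0],[0,0.008,-0.025,0,0,0],[0,0.008,-0.025,0,0,0],[0,0.009,-0.025,0,0,0],[0,0.009,-0.025,0,0,0],[0,0.009,-0.025,0,0,0],[0,0.009,-0.025,0,0,0],[0,0,0,0,0,0]]]'

```text
time: 19.82
ee_pos: [478.0, -6.7, 167.8]
ee_rot: [-0.0, 0.644, 0.765, 0.0]
wrist_force: [0.3, -0.5, -2.4]
gripper_width: 0.162
grip_force: 30.0
```

```bash
python3 - <<'E'
from fit2 import *
s=manip.observe(); print(s['ee_pos'],s['ee_rot'].round(3),s['wrist_force'],s['joint_pos'].round(2))
dz=s['ee_pos'][2]-57.6
from scipy.optimize import brentq
th=brentq(lambda t:305*np.sin(t)-7*(1-np.cos(t))-dz,0,.9); print('theta',th)
p=[755.4,37.5,.17]
for cam in('wrist','top','side'):
    im,c=snap(cam,cam+'7.png'); hs=cv2.cvtColor(im,cv2.COLOR_RGB2HSV)
    for t in(th,.374):
        print(cam,t,proj(c,pt(p,-190*np.cos(t),165,190*np.sin(t)))[0].round(1))
    u,v=proj(c,pt(p,-190*np.cos(th),165,190*np.sin(th)))[0].astype(int)
    if not(0<u<512 and 0<v<384): continue
    a=hs[max(v-15,0):v+15,max(u-15,0):u+15]
    for n,m in(('red',((a[...,0]<5)|(a[...,0]>174))&(a[...,1]>170)&(a[...,2]>90)),('yel',(a[...,0]>20)&(a[...,0]<36)&(a[...,1]>130))):
        q=np.argwhere(m); print(n,len(q),q.mean(0)[::-1]+[u-15,v-15] if len(q) else '', (q.min(0)[::-1]+[u-15,v-15],q.max(0)[::-1]+[u-15,v-15]) if len(q) else '')
E
```

```text
[478.03492196  -6.74241833 167.7505138 ] [-0.     0.644  0.765  0.   ] [ 0.27996187 -0.45817502 -2.42002145] [-0.38  0.49  0.48  2.04 -0.36  0.68  0.5 ]
theta 0.3711765897779768
wrist 0.3711765897779768 [423.7 -30.3]
wrist 0.374 [424.4 -30.7]
top 0.3711765897779768 [214.9 197.2]
top 0.374 [214.9 197.1]
red 0  
yel 43 [217.53488372 198.88372093] (array([216, 194]), array([219, 204]))
side 0.3711765897779768 [220.4 168.6]
side 0.374 [220.4 168.5]
red 0  
yel 26 [219.80769231 170.30769231] (array([216, 168]), array([223, 173]))
```

```bash
python3 - <<'E'
import cv2,numpy as np
for n,(u,v) in(('top',(208,188)),('side',(206,160))):
    for f in(n+'0.png',n+'7.png'):
        a=cv2.imread('pics/'+f).astype(int)[v:v+20,u:u+16]
        print(f); print('\n'.join(' '.join('%3d'%x for x in r) for r in (a[...,2]-a[...,1])))
E
```

```text
top0.png
  5   5   5   7   5   6   6   4   6   2  -3   2  11  57  65  66
  6   5   5   6   6   6   6   5   6   4  -2   2  11  52  65  67
  5   6   6   6   6   6   6   7   5   5   1   3   9  43  63  67
  5   5   6   6   5   5   6   5   5   4   0   3   9  40  61  65
  6   6   5   7   6   7   6   8   7   6   5   6   7  29  58  66
  5   6   5   6   5   5   8  13  19  14  19  20   8  22  57  68
  6   6   6   6   6   6   7  23  35  29  34  36   8  17  55  66
  6   6   5   4   6   5   8  27  39  41  41  39  14  15  55  67
  5   5   6   5   4   2   5  23  39  41  43  41  17  14  58  66
  5   6   6   6   4   2   4  20  39  41  42  41  18  10  56  66
  5   6   5   5   5   2   4  20  38  41  42  39  17   6  53  66
  5   5   5   6   4   3   4  16  38  41  41  36  13   4  48  65
  4   5   6   7   6   5   6  14  35  40  39  34  14   7  53  67
  5   7   5   6   6   6   5   8  33  39  41  35  19  13  53  65
  6   6   6   6   6   6   7   9  29  40  40  34  15  11  43  62
  6   6   6   6   6   6   6   8  25  37  38  33  15   9  39  61
  5   6   6   5   6   6   5   8  21  29  31  27  13  10  30  62
  6
[... 3357 characters left out ...]
  23  20  15  12   8   7   8   7   7  10  16  24  26  27  29
 20  15  11  11   9   8   6   7   7  10  15  22  28  29  29  30
 12  10   9   7   8   6   7   8   9  12  21  27  31  33  34  38
 10   8   7   6   7   7   7   7   9  15  25  33  37  41  47  53
  7   7   7   7   7   7   8   7   9  16  27  39  49  55  60  64
  7   7   6   8   7   8   6   8   8  12  26  45  59  65  65  66
  6   7   8   8   7   7   7   8   8  11  24  44  61  63  64  65
  8   7   6   7   8   8   7   7   6   9  18  34  46  56  60  61
  7   6   7   7   6   7   7   7   6   7  12  20  30  42  50  53
  7   6   6   6   7   7   7   7   7   7   7  10  16  25  33  35
  7   7   8   7   7   6   6   7   6   6   5   4   6  12  15  14
```

The top view now shows the pointer's red beside the clip, with its tip at about (214.5,197.5) against a predicted (214.9,197.2). The clip has not moved. A last 0.8 mm nudge, then let it settle.

Request:
apply_moves --moves '[[[0,0.002,-0.004,0,0,0],[0,0,0,0,0,0],[0,0,0,0,0,0],[0,0,0,0,0,0],[0,0,0,0,0,0]]]'

```text
time: 20.6
ee_pos: [478.2, -6.7, 168.2]
ee_rot: [-0.0, 0.644, 0.765, -0.0]
wrist_force: [-1.7, -0.7, -3.3]
gripper_width: 0.159
grip_force: 30.0
```

```bash
python3 -c "
from h import *
s=manip.observe(); print(s['ee_pos'],s['wrist_force'],s['gripper_width'],s['grip_force'])
print(manip.close_job())"
```

```text
[478.21211725  -6.71177923 168.20354783] [-1.68616372 -0.69093161 -3.25537055] 0.1587251100025213 29.999235570430756
the job is handed in; nothing more can be done
None
```

The job is handed in: the jar stands upright in the tray's free end, and the gripper is holding the empty shelf by its grip at about 0.373 rad, against a clip angle I fitted at 0.374 rad (probably good to about 0.01 rad); the verdict was not returned.

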